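# Set the spacer in front of the stamping plate and hold the plate flush

### The arm

A 6-joint arm with a two-finger parallel gripper is mounted at the origin on the work surface. World frame = base frame: x ahead of the robot, y to its left, z up, the work surface at z = 0. Lengths are in m, angles in degrees, forces in N, time in s.
With the tool pointing down it reaches from about 0.375 to 0.9 m from the base axis. Payload 3.1 kg.
Tool frame: the origin (TCP) lies between the finger pads; the fingertips stand bot.tip_extent ahead of it and the grasp point (between the pads) lies 2 mm behind it (bot.tip_extent is the distance from the TCP to the fingertips, in m); z points along the fingers, y is the direction in which the jaws open and shut (so a half turn about z gives the same grasp; the last joint's range is limited). The gripper opens to 87 mm and grips with 3 to 60 N. Pads are 19 mm wide; open, the fingers measure 117 mm over their backs; the gripper's body (75 mm by 190 mm) begins 51 mm behind the grasp point.
Start: joints at [-76.748, 30.224, 82.088, -0, 67.689, -10.227], TCP at [0.249, -0.573, 0.24] pointing down, gripper open.
Joint ranges: [-176.69, 176.69], [-43.24, 126.21], [12.49, 139.97], [-82, 262], [0, 151.66], [-163.58, 163.58]. Speed limits (degrees/s): [159.86, 159.86, 180, 180, 180, 180].

### API

Orientations are given as a 3x3 rotation matrix whose columns are the frame's x, y, z axes.
In Python, from rig import bot, imaging, recognise, masks_of, mark_of gives the robot as it stands.
- The arm moves only by the tool send_rows, never from a script. Its argument "plan" is a list that holds one entry, the list of rows, each a list of 5 numbers: the shift along the world's x, y, z normalised to -1 to 1, where 1 is 0.03 m, then the turn about the world's z normalised to -1 to 1, where 1 is 0.1 rad, then the closure, from -1 (fully open) to 1 (shut). A call has 1 to 20 rows; each row shifts and turns the commanded pose from where the row before left it; what a row does not reach is not made up. A row lasts 1/10 s, in which the tool goes at most 50 mm and 8.59 degrees, less where a joint would pass 70% of its speed; a pose out of reach is approached as far as the arm can. A call with a number of a shift or a turn outside -1 to 1 is refused whole. A call with a gripper value outside its range is refused whole. The fingers move at their own pace and stop on an object; the grip force is fixed at half the most. Time passes only in rows, so rows that do not move let the fingers close. It gives the time, the measured TCP pose, the force and the opening at its end, in the units of the state.
- bot.read_state(): the state, without advancing time (a new reading comes with each control period).
- imaging.capture(name): name is "scene" or "top"; returns a dict with "img" (384x512x3 uint8, blue, green, red), "mtx" (3x3 intrinsics, pixels), "pose" (4x4, takes a point from camera to world coordinates). Camera axes: x right, y down, z forward; pixel columns grow to the right and rows downward; lengths in m; the calibration is good to about 2 mm. A picture is of the moment at which its call begins. There is no depth.
- bot.hand_in(): hands the job in, once; it reports no verdict.
Trained networks look in the newest picture that a camera, given by its name, has taken for a name from the list of things; names that differ only in an ending like _2 or _b are one class to them, and where a whole thing is asked for, a point or a joint stands for the part that bears it (a point fixed in the world has none). Each returns a list of dicts, best first, with "conf" (0 to 1); they miss things now and then, are a little off and sometimes report something else, mostly with a low value. They report only what shows in the picture. A call takes as long as a camera call. They do not tell look-alikes from the thing itself.
- recognise(camera, target): "at" ([x, y, z] in m, in world coordinates, good to about 4 mm: the middle of the surface that is visible of it).
- masks_of(camera, target): "region" (384x512 bool, what is visible of it).
- mark_of(camera, target): "at" ([x, y, z] in m, in world coordinates, good to about 4 mm: a listed point, or the origin of a listed thing).
The state is a dict: "time_s": time; "joint_positions": joint angles; "qvel": joint speeds; "tau": joint torques, N m; "position": TCP position; "tcp_rot": TCP orientation; "force": force on the tool from outside, world axes, zero at the start; "moment": the same for the moment, N m; "opening": opening from 0.0 (shut) to 1.0 (fully open).
Only numpy, scipy, OpenCV 4.12 (cv2) and the standard library are available. Lean on these libraries where they do the work, as an engineer would, in place of code of your own. Each camera call takes 0.05 s, during which the arm holds its last target.

### The job

Take the upright aluminium spacer out of its wooden stand and slide it down, upright, to the floor of the one bay of the steel frame where the gap between the plate and the frame's front wall (the wall on the robot's side) is wide enough for it. Keeping hold of the spacer, push that plate with it away from the robot until the plate sits flush against the bright back bar, and finish while holding it so: spacer still gripped, upright and pressing the plate firmly against the bar, not let go. Leave the other two plates where they lie.

Things in the scene. Friction and masses are not known exactly. Their poses are not given: they have to be found in the camera images.
- spacer: The spacer: plain aluminium block 12 mm thick (its x), 44 mm long (its y), 52 mm tall (its z), about 75 g, loose. Origin: centre of its underside. It starts upright in the slot of its stand, its underside 6 mm above the table, the top 38 mm free above the stand.
- stand: Fixed light-wood stand, 70 (x) x 80 (y) x 20 mm high, with a 16 x 48 mm slot (x, y), floor 6 mm up, at its middle. Origin: centre of its underside. Axes are those of the spacer at the start, within a few degrees.
- frame: Fixed dark steel frame, 220 mm wide (y), 110 deep (x), walls 18 high. Three bays, centres at y = -70, 0, +70 mm; each 64 wide and 90 long, from the front wall's inner face (x = -45) to the back bar's face (x = +45), floor at z = 6 mm. Dividers 6 mm thick, front wall 10. Origin: centre, at table height; +x points away from the robot to the back bar (frame yawed up to 13 deg).
- back_bar: Bright steel bar, 14 mm thick and 22 mm high, along the far side of the frame and fixed to it; its face that the plates are to lie against is at x = +45 mm of the frame. Origin and axes coincide with the frame's. Sliding the short plate takes 1 to 3 N, and a push of about 10 N in all presses it firmly.
- plate_short: Stamping plate, aluminium with a brass face: 70 mm long (x), 60 wide (y), 12 thick, loose, 0.2 to 0.35 kg, flat in one bay (which one varies), top level with the bay walls. Origin: underside, middle of its FAR edge (at the back bar); it extends 70 mm along its -x. Starts 1.5 to 3.5 mm short of the bar. Front gap 16.5 to 18.5 mm: the one for the spacer.
- plate_medium: Stamping plate, aluminium with a brass face: 79 mm long (x), 60 wide (y), 12 thick, loose, 0.2 to 0.35 kg, flat in one bay (which one varies), top level with the bay walls. Origin: underside, middle of its FAR edge (at the back bar); it extends 79 mm along its -x. Starts 1.5 to 3.5 mm short of the bar. Its front gap (7.5 to 9.5 mm) is too narrow. Leave it.
- plate_long: Stamping plate, aluminium with a brass face: 84 mm long (x), 60 wide (y), 12 thick, loose, 0.2 to 0.35 kg, flat in one bay (which one varies), top level with the bay walls. Origin: underside, middle of its FAR edge (at the back bar); it extends 84 mm along its -x. Starts 1.5 to 3.5 mm short of the bar. Its front gap (2.5 to 4.5 mm) is too narrow. Leave it.
Mind the look-alikes: they are no part of the job. What is shaped like the spacer but pink or red is not meant.

How it is judged:
By the outcome, as a careful person would: the job done as asked, in the order asked, and still so for the second after the job is handed in, while the arm keeps its last pose, push and grip.
It also fails if it takes over 42 s, if anything falls off the work surface, if the arm or the gripper's body presses on something with over 40 N, if the wrist force passes 120 N, or if a joint passes its speed limit or range.

## Working session

There is one attempt and no reset: what is moved stays moved. The work goes in short steps, Python scripts to look and compute and a tool call to move; the robot and the scene stay as the last step left them, time stands still between calls to the robot, and variables do not carry over. Pictures are saved under pics/ and viewed, and the job is handed in when it is done.

Besides the shell and the picture viewer there is one more tool, called after ">>>" as name([rows], argument=value, ...), one row to a line, values as JSON. send_rows: Moves the arm, as the interface text tells. Its arguments: {"type":"object","properties":{"plan":{"type":"array"}},"required":["plan"]}

```bash
ls; mkdir -p pics; python3 - <<'E'
from rig import bot, imaging, recognise, masks_of, mark_of
import cv2,numpy as np
print(bot.read_state(), bot.tip_extent)
for c in ("scene","top"):
    d=imaging.capture(c); cv2.imwrite(f"pics/{c}0.png",d["img"]); print(c,d["mtx"].round(1).tolist(),d["pose"].round(3).tolist())
    for t in ("spacer","stand","frame","back_bar","plate_short","plate_medium","plate_long"):
        print(t,"rec",[(np.round(r["at"],4).tolist(),round(r["conf"],2)) for r in recognise(c,t)][:4],"mark",[(np.round(r["at"],4).tolist(),round(r["conf"],2)) for r in mark_of(c,t)][:4])
E
```

```text
pics
{'time_s': 0.0, 'joint_positions': array([-7.67480184e+01,  3.02778579e+01,  8.21559599e+01, -1.81024968e-03,
        6.76887629e+01, -1.02275683e+01]), 'qvel': array([-0.05285366,  0.05372889,  0.04728531,  0.01887753,  0.07501501,
       -0.07592806]), 'tau': array([ 1.06510286e-04, -4.40040457e+01, -1.76591152e+01,  6.31790701e-02,
        5.81494952e-02, -1.75058503e-04]), 'position': array([ 0.24886894, -0.5725603 ,  0.23858584]), 'tcp_rot': array([[ 9.17197638e-01,  3.98432207e-01, -5.18882290e-04],
       [ 3.98432390e-01, -9.17195356e-01,  2.07576341e-03],
       [ 3.51134570e-04, -2.11062481e-03, -9.99997711e-01]]), 'force': array([-0.44281718, -0.57587039,  0.31912616]), 'moment': array([-0.01770695,  0.00914852,  0.05922537]), 'opening': 1.0023882173294307} 0.017
scene [[440.4, 0.0, 260.9], [0.0, 440.4, 192.0], [0.0, 0.0, 1.0]] [[0.024, 0.569, -0.822, 1.352], [1.0, -0.023, 0.013, 0.05], [-0.012, -0.822, -0.57, 0.586], [0.0, 0.0, 0.0, 1.0]]
spacer rec [([0.4841, 0.1035, 0.0352], 0.76), ([0.5173, 0.2086, 0.0447], 0.56)] mark [([0.4762, 0.1073, 0.002], 0.73), ([0.5302, 0
[... 834 characters left out ...]
, 0.0451], 0.65), ([0.5111, 0.2047, 0.0584], 0.44)] mark [([0.5285, 0.3287, -0.0002], 0.88), ([0.4743, 0.1056, 0.0014], 0.58), ([0.5165, 0.2147, 0.0057], 0.57)]
stand rec [([0.512, 0.2079, 0.0204], 0.87)] mark [([0.5113, 0.2103, 0.0014], 0.6)]
frame rec [([0.5646, -0.1158, 0.0194], 0.91)] mark [([0.5712, -0.1225, -0.0006], 0.6)]
back_bar rec [([0.6251, -0.1308, 0.0215], 0.59)] mark []
plate_short rec [([0.5824, -0.0535, 0.0145], 0.78)] mark [([0.618, -0.0553, 0.0055], 0.73)]
plate_medium rec [([0.5723, -0.1952, 0.0212], 0.86)] mark [([0.6171, -0.1961, 0.0068], 0.88)]
plate_long rec [([0.5723, -0.1216, 0.0183], 0.62), ([0.6256, -0.1305, 0.0223], 0.42)] mark [([0.6098, -0.1234, 0.0068], 0.79)]
```

View pics/scene0.png

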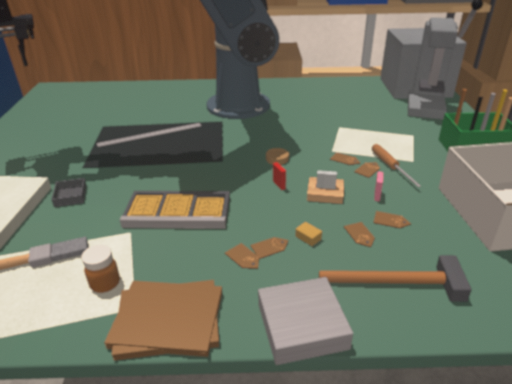

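View pics/top0.png

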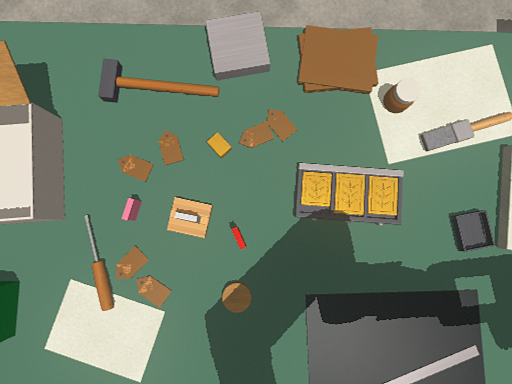

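The spacer candidates are the grey block in the stand (top 188,217; scene 326,180), the red block (top 238,236; scene 280,177) and the pink block (top 131,209; scene 379,186). By the description, the aluminium one is the block in the stand. Next I'll take a close crop and measure the poses.

```bash
cat > h.py <<'E'
from rig import bot, imaging, recognise, masks_of, mark_of
import cv2,numpy as np
def back(d,uv,z):
    uv=np.atleast_2d(np.asarray(uv,float)); K=d["mtx"];T=d["pose"]
    r=np.c_[(uv[:,0]-K[0,2])/K[0,0],(uv[:,1]-K[1,2])/K[1,1],np.ones(len(uv))]@T[:3,:3].T
    s=(z-T[2,3])/r[:,2]
    return (T[:3,3]+r*s[:,None])[:,:2]
def proj(d,P):
    P=np.atleast_2d(P);T=d["pose"];c=(P-T[:3,3])@T[:3,:3];K=d["mtx"]
    return np.c_[K[0,0]*c[:,0]/c[:,2]+K[0,2],K[1,1]*c[:,1]/c[:,2]+K[1,2]]
def rect(d,m,z):
    c,_=cv2.findContours(m.astype(np.uint8),cv2.RETR_EXTERNAL,cv2.CHAIN_APPROX_NONE)
    c=max(c,key=cv2.contourArea)[:,0,:]
    w=back(d,c,z)*1000
    (cx,cy),(a,b),ang=cv2.minAreaRect(w.astype(np.float32))
    return (round(cx,1),round(cy,1)),(round(a,1),round(b,1)),round(ang,1)
E
python3 - <<'E'
from h import *
for c in ("top","scene"):
    d=imaging.capture(c); im=d["img"]
    for t,z in (("stand",.02),("spacer",.058),("frame",.018),("back_bar",.022),("plate_short",.018),("plate_medium",.018),("plate_long",.018)):
        for r in masks_of(c,t)[:3]:
            print(c,t,round(r["conf"],2),r["region"].sum(),rect(d,r["region"],z))
    if c=="top":
        A=cv2.resize(im[140:260,110:260],None,fx=5,fy=5,interpolation=cv2.INTER_CUBIC)
        B=cv2.resize(im[155:230,285:415],None,fx=6,fy=6,interpolation=cv2.INTER_CUBIC)
    else:
        A=cv2.resize(im[150:220,250:400],None,fx=5,fy=5,interpolation=cv2.INTER_CUBIC)
        B=cv2.resize(im[180:235,115:240],None,fx=6,fy=6,interpolation=cv2.INTER_CUBIC)
    cv2.imwrite(f"pics/{c}A.png",A);cv2.imwrite(f"pics/{c}B.png",B)
E
```

```text
top stand 0.68 1155 ((515.7, 209.9), (82.8, 70.5), 79.1)
top spacer 0.67 317 ((527.6, 318.2), (28.5, 46.2), 74.7)
top spacer 0.57 184 ((477.2, 103.6), (43.9, 17.4), 21.7)
top spacer 0.56 111 ((514.9, 207.5), (46.8, 10.3), 83.8)
top frame 0.9 2544 ((571.8, -123.2), (223.6, 118.8), 87.1)
top back_bar 0.7 814 ((623.0, -124.4), (221.5, 18.3), 87.1)
top plate_short 0.66 956 ((581.3, -52.9), (61.4, 70.7), 87.6)
top plate_medium 0.76 1122 ((570.8, -193.3), (64.2, 80.3), 86.9)
top plate_medium 0.48 1187 ((573.5, -122.8), (62.4, 86.6), 87.4)
top plate_long 0.9 1125 ((572.3, -122.8), (62.0, 82.5), 86.4)
scene stand 0.61 642 ((531.2, 206.7), (78.9, 99.3), 80.0)
scene spacer 0.83 329 ((544.6, 204.4), (41.8, 70.1), 79.1)
scene spacer 0.71 275 ((524.8, 103.7), (27.0, 111.6), 87.3)
scene spacer 0.69 180 ((573.0, 313.6), (13.5, 115.1), 71.7)
scene frame 0.62 1988 ((583.7, -122.6), (224.7, 133.5), 87.7)
scene back_bar 0.72 1233 ((636.7, -124.7), (220.9, 39.3), 86.8)
scene plate_short 0.97 557 ((576.3, -53.0), (62.8, 73.4), 87.7)
scene plate_medium 0.69 583 ((568.8, -192.1), (61.5, 77.5), 87.8)
scene plate_long 0.77 608 ((571.6, -122.6), (61.7, 77.4), 87.8)
```

View pics/topA.png

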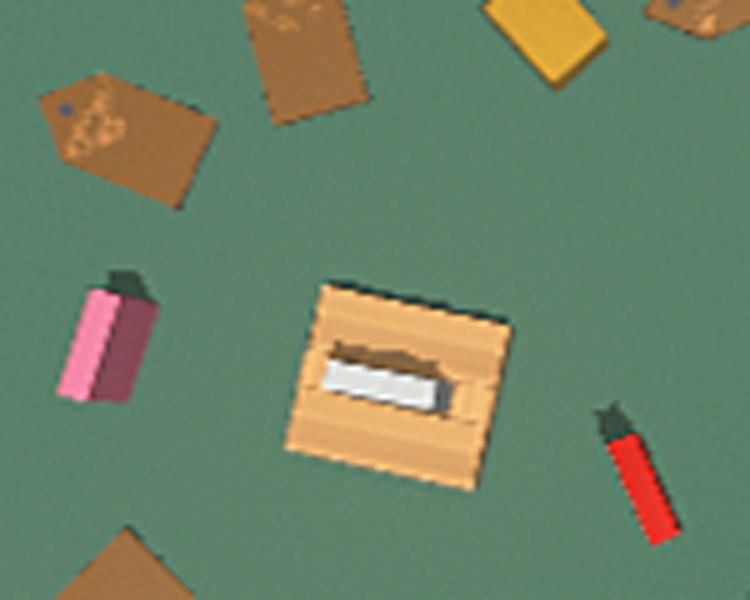

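View pics/topB.png

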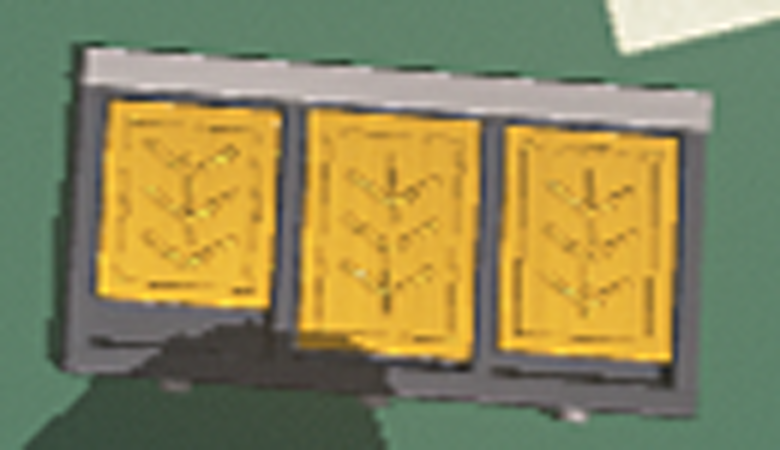

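View pics/sceneB.png

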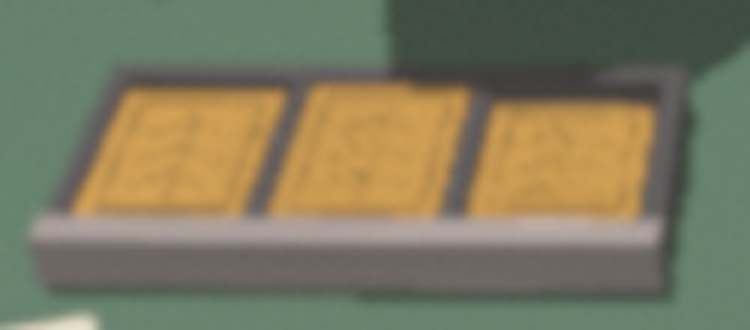

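View pics/sceneA.png

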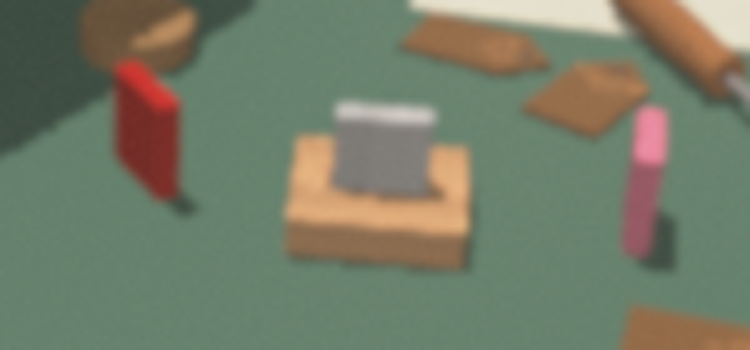

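The crops confirm it. The bright aluminium block is in the stand (top ~188,217), with pink and red decoys beside it. The left bay in the top view (~316,190), at frame +y, has the wide front gap and holds the short plate. Next I'll refine the poses with a model-edge fit.

```bash
cat > fit.py <<'E'
from h import *
from scipy.optimize import minimize
def box(x0,x1,y0,y1,z): 
    return [((x0,y0,z),(x1,y0,z)),((x1,y0,z),(x1,y1,z)),((x1,y1,z),(x0,y1,z)),((x0,y1,z),(x0,y0,z))]
def rt(p,P): 
    c,s=np.cos(p[2]),np.sin(p[2]); P=np.asarray(P,float)
    return np.c_[p[0]+c*P[:,0]-s*P[:,1],p[1]+s*P[:,0]+c*P[:,1],P[:,2]]
def samp(E,n=60):
    return np.concatenate([np.linspace(a,b,n) for a,b in E])
def gradm(im,s):
    g=cv2.GaussianBlur(im.astype(np.float32),(0,0),s)
    return sum(np.hypot(cv2.Sobel(g[...,k],cv2.CV_32F,1,0),cv2.Sobel(g[...,k],cv2.CV_32F,0,1)) for k in range(3))
def fit(ds,E,p0):
    P=samp(E); p=np.array(p0,float)
    for s in (2.5,1.2,0.7):
        G=[gradm(d["img"],s) for d in ds]
        def f(q):
            v=0
            for d,g in zip(ds,G):
                uv=proj(d,rt(q*[1e-3,1e-3,1e-2],P)).astype(np.float32)
                v-=cv2.remap(g,uv[None,:,0],uv[None,:,1],cv2.INTER_LINEAR).mean()
            return v
        q0=p/[1e-3,1e-3,1e-2]
        r=minimize(f,q0,method="Nelder-Mead",options=dict(initial_simplex=q0+np.array([[0,0,0],[3,0,0],[0,3,0],[0,0,3]])*s/2,xatol=.01,fatol=1e-4,maxiter=600))
        p=r.x*[1e-3,1e-3,1e-2]
    return p,-r.fun
FR=box(-.045,.045,-.110,.110,.018)[:0]+box(.045,.059,-.110,.110,.022)+[((-.055,-.11,.018),(-.055,.11,.018)),((-.045,.038,.018),(-.045,.102,.018))]
FR+=[((-.055,y,.018),(.045,y,.018)) for y in (-.11,.11)]
ST=box(-.035,.035,-.04,.04,.02)
SP=box(-.006,.006,-.022,.022,.058)
def plate(L): return box(-L,0,-.03,.03,.018)
E
python3 - <<'E'
from fit import *
D={c:imaging.capture(c) for c in ("top","scene")}
import pickle; pickle.dump(D,open("D.pkl","wb"))
vis={c:cv2.resize(D[c]["img"],None,fx=1,fy=1) for c in D}
for n,E,p0 in (("frame",FR,(.571,-.122,-.05)),("stand",ST,(.512,.21,-.18)),("spacer",SP,(.513,.208,-.18)),("short",plate(.07),(.6165,-.0545,-.05)),("med",plate(.079),(.61,-.196,-.05)),("long",plate(.084),(.613,-.124,-.05))):
    for cs in (("top",),("scene",),("top","scene")):
        p,v=fit([D[c] for c in cs],E,p0); print(n,cs,(p[:2]*1e3).round(1),np.degrees(p[2]).round(1),round(v))
E
```

```text
frame ('top',) [ 570.6 -122.8] -2.8 478
frame ('scene',) [ 581.3 -116. ] -8.5 246
frame ('top', 'scene') [ 570.9 -122.6] -2.8 717
stand ('top',) [515.  211.8] -11.0 727
stand ('scene',) [518.5 210.6] -10.1 369
stand ('top', 'scene') [515.1 211.7] -11.0 1061
spacer ('top',) [517.1 220.7] -9.5 700
spacer ('scene',) [517.9 211.2] -10.5 476
spacer ('top', 'scene') [515.7 211.6] -10.7 1309
short ('top',) [615.9 -54.5] -2.8 801
short ('scene',) [616.5 -53.9] -2.2 401
short ('top', 'scene') [615.9 -54.4] -2.8 1199
med ('top',) [ 609.8 -194.7] -3.0 773
med ('scene',) [ 611.  -193.6] -2.3 363
med ('top', 'scene') [ 609.8 -194.6] -3.1 1131
long ('top',) [ 614.1 -125.2] -2.8 740
long ('scene',) [ 613.8 -124.3] -2.5 353
long ('top', 'scene') [ 614. -125.] -2.8 1090
```

Spacer is at (515.7, 211.6) mm, yaw −10.7°. It agrees with the stand at (515, 211.7). The frame is at (570.9, −122.6), yaw −2.8°. The short plate is about 3.4 mm short of the bar, within the stated range, so its gap is about 16.6 mm.

>>> send_rows([
  [[0.33,0.97,0,0.36,-1],[0.33,0.97,0,0.36,-1],[0.33,0.97,0,0.36,-1],[0.33,0.97,0,0.36,-1],[0.33,0.97,0,0.36,-1],[0.33,0.97,0,0.36,-1],[0.33,0.97,0,0.36,-1],[0.33,0.97,0,0.36,-1],[0.33,0.97,0,0.36,-1],[0.33,0.97,0,0.36,-1],[0.33,0.97,0,0.36,-1],[0.33,0.97,0,0.36,-1],[0.33,0.97,0,0.36,-1],[0.33,0.97,0,0.36,-1],[0.33,0.97,0,0.36,-1],[0.33,0.97,0,0.36,-1],[0.33,0.97,0,0.36,-1],[0.33,0.97,0,0.36,-1],[0.33,0.97,0,0.36,-1],[0.33,0.97,0,0.36,-1]],
])

```text
time_s: 4.4
position: [0.4475, 0.01, 0.2398]
tcp_rot: [[0.425, 0.905, 0.001], [0.905, -0.425, -0.0], [0.0, 0.001, -1.0]]
force: [-0.7, 0.0, -0.6]
opening: 0.999
```

>>> send_rows([
  [[0.33,0.97,0,0.36,-1],[0.33,0.97,0,0.36,-1],[0.33,0.97,0,0.36,-1],[0.33,0.97,0,0.36,-1],[0.33,0.97,0,0.36,-1],[0.33,0.97,0,0.36,-1],[0.33,0.95,0,0.36,-1],[0,0,0,0,-1],[0,0,0,0,-1]],
])

```text
time_s: 5.3
position: [0.5161, 0.2122, 0.2394]
tcp_rot: [[0.187, 0.982, -0.0], [0.982, -0.187, -0.001], [-0.001, -0.0, -1.0]]
force: [-0.9, -0.5, -0.3]
opening: 1.002
```

```bash
python3 - <<'E'
from h import *
s=bot.read_state();R=s["tcp_rot"];print(s["time_s"],s["position"],np.degrees(np.arctan2(R[1,1],R[0,1])),s["joint_positions"].round(1),s["force"],R.round(4))
d=imaging.capture("top");cv2.imwrite("pics/top1.png",d["img"])
E
```

```text
5.3 [0.51606929 0.21220505 0.23937301] -10.755565118126398 [10.9 25.1 91.8 -0.  63.1 21.7] [-0.91124887 -0.48982514 -0.33261795] [[ 1.866e-01  9.824e-01 -5.000e-04]
 [ 9.824e-01 -1.866e-01 -6.000e-04]
 [-6.000e-04 -4.000e-04 -1.000e+00]]
```

View pics/top1.png

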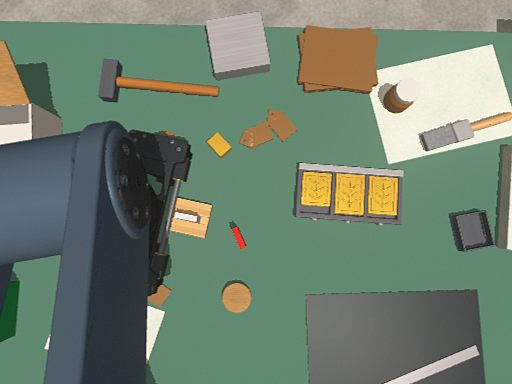

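The top view shows the gripper over the stand, with no contact. Descending to TCP z of about 0.045, then closing.

>>> send_rows([
  [[0,0,-0.7,0,-1],[0,0,-0.7,0,-1],[0,0,-0.7,0,-1],[0,0,-0.7,0,-1],[0,0,-0.7,0,-1],[0,0,-0.7,0,-1],[0,0,-0.7,0,-1],[0,0,-0.5,0,-1],[0,0,-0.4,0,-1],[0,0,-0.3,0,-1],[0,0,-0.2,0,-1],[0,0,-0.18,0,-1],[0,0,0,0,-1],[0,0,0,0,-1]],
])

```text
time_s: 6.75
position: [0.5166, 0.212, 0.0454]
tcp_rot: [[0.188, 0.982, 0.001], [0.982, -0.188, 0.0], [0.0, 0.001, -1.0]]
force: [-0.0, 0.6, -0.3]
opening: 1.004
```

```bash
python3 - <<'E'
from fit import *
s=bot.read_state();print(s["time_s"],s["position"],s["force"])
d=imaging.capture("scene");cv2.imwrite("pics/s2.png",cv2.resize(d["img"][100:230,230:420],None,fx=4,fy=4))
t=imaging.capture("top")
for n,E,p0 in (("frame",FR,(.571,-.122,-.05)),("short",plate(.07),(.6165,-.0545,-.05))):
    for ds in ([t],[d],[t,d]):
        p,v=fit(ds,E,p0); print(n,(p[:2]*1e3).round(1),np.degrees(p[2]).round(1),round(v))
E
```

```text
6.75 [0.51658116 0.21195331 0.04543711] [-0.03853262  0.55026803 -0.32341556]
frame [ 570.4 -122.9] -2.7 529
frame [ 573.5 -122.2] -2.7 294
frame [ 570.7 -122.6] -2.7 797
short [615.9 -54.5] -2.9 822
short [616.5 -54.1] -2.6 417
short [616.  -54.5] -3.0 1234
```

View pics/s2.png

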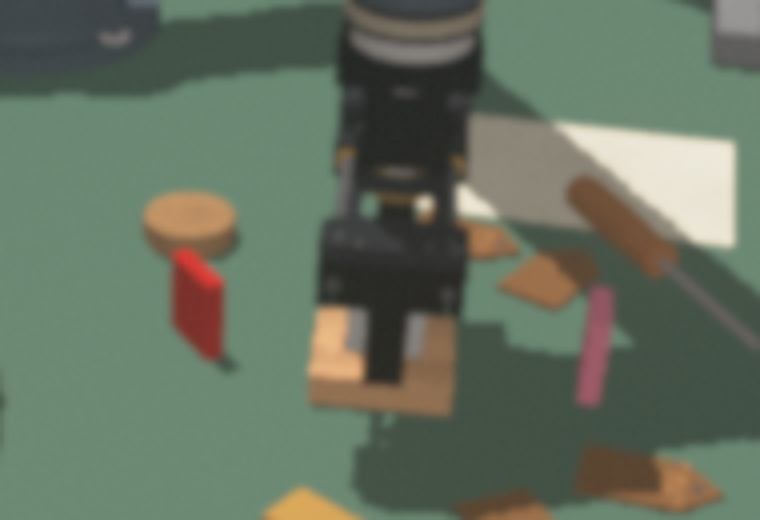

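The close-up shows the far finger centred in front of the grey spacer (about 385,340 in the crop), and both ends of the spacer are visible. Closing now.

>>> send_rows([
  [[0,0,0,0,1],[0,0,0,0,1],[0,0,0,0,1],[0,0,0,0,1],[0,0,0,0,1],[0,0,0,0,1],[0,0,0,0,1],[0,0,0,0,1],[0,0,0,0,1],[0,0,0,0,1]],
])

```text
time_s: 7.85
position: [0.5163, 0.2119, 0.0451]
tcp_rot: [[0.188, 0.982, -0.0], [0.982, -0.188, 0.0], [0.0, -0.0, -1.0]]
force: [0.1, 0.7, 0.3]
opening: 0.172
```

>>> send_rows([
  [[0,0,0,0,1],[0,0,0,0,1],[0,0,0,0,1],[0,0,0,0,1]],
])

```text
time_s: 8.25
position: [0.5163, 0.2119, 0.0451]
tcp_rot: [[0.188, 0.982, -0.0], [0.982, -0.188, 0.0], [-0.0, -0.0, -1.0]]
force: [0.1, 0.3, -1.0]
opening: 0.133
```

Gripped: the opening of 0.133 is about 12 mm. Lifting and carrying over the gap.

>>> send_rows([
  [[0,0,0.2,0,1],[0,0,0.3,0,1],[0,0,0.5,0,1],[0,0,0.6,0,1],[0,0,0.6,0,1],[0,0,0.3,0,1]],
])

```text
time_s: 8.85
position: [0.5172, 0.2121, 0.1223]
tcp_rot: [[0.188, 0.982, 0.003], [0.982, -0.188, 0.001], [0.001, 0.003, -1.0]]
force: [0.4, -0.4, -0.9]
opening: 0.135
```

>>> send_rows([
  [[0.05,-0.5,0,0.1,1],[0.06,-0.7,0,0.1,1],[0.06,-0.8,0,0.12,1],[0.06,-0.8,0,0.12,1],[0.06,-0.8,0,0.12,1],[0.06,-0.8,0,0.12,1],[0.06,-0.8,0,0.12,1],[0.06,-0.8,0,0.12,1],[0.06,-0.8,0,0.12,1],[0.06,-0.76,0,0.12,1],[0.06,-0.7,0,0.12,1],[0.06,-0.5,0,0.11,1],[0,0,0,0,1],[0,0,0,0,1],[0,0,0,0,1]],
])

```text
time_s: 10.35
position: [0.5372, -0.05, 0.1201]
tcp_rot: [[0.05, 0.999, -0.001], [0.999, -0.05, 0.0], [0.0, -0.001, -1.0]]
force: [1.2, 1.3, -0.9]
opening: 0.136
```

```bash
python3 - <<'E'
from fit import *
s=bot.read_state();R=s["tcp_rot"];print(s["time_s"],s["position"],np.degrees(np.arctan2(R[1,1],R[0,1])),s["force"],s["opening"])
for c in("scene","top"):
    d=imaging.capture(c);cv2.imwrite(f"pics/{c}3.png",d["img"])
    cr=d["img"][100:250,100:260] if c=="scene" else d["img"][130:250,270:420]
    cv2.imwrite(f"pics/{c}3c.png",cv2.resize(cr,None,fx=4,fy=4,interpolation=cv2.INTER_CUBIC))
E
```

```text
10.35 [ 0.53715456 -0.04999369  0.12014516] -2.8375086664341187 [ 1.18251267  1.28914853 -0.89534034] 0.1355489872101134
```

View pics/scene3c.png

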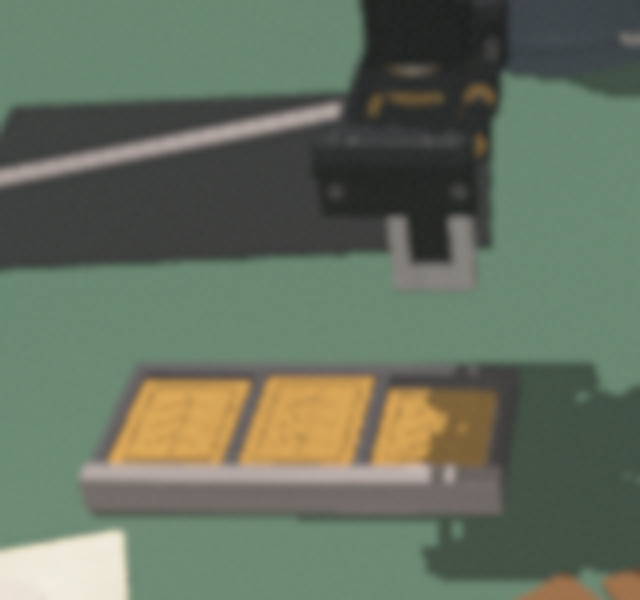

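View pics/top3c.png

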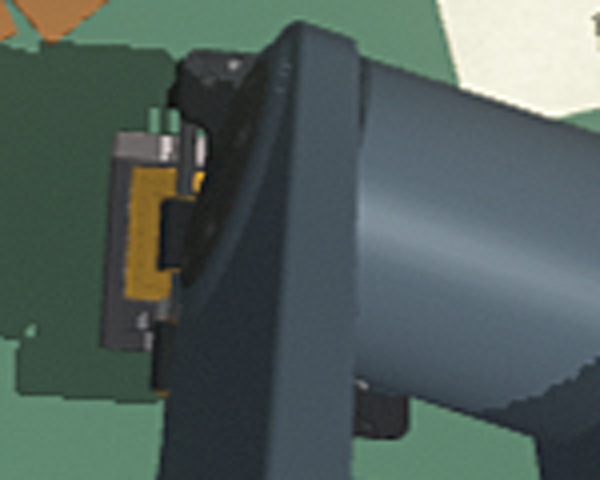

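The scene crop shows the spacer held upright (430,260 in the crop), with the bay behind and below it. The top view is blocked by the arm. I'll lower the spacer to just above the walls and compare in the scene view.

>>> send_rows([
  [[0,0,-0.3,0,1],[0,0,-0.5,0,1],[0,0,-0.5,0,1],[0,0,-0.3,0,1],[0,0,-0.17,0,1],[0,0,0,0,1],[0,0,0,0,1]],
])

```text
time_s: 11.15
position: [0.5379, -0.0509, 0.0672]
tcp_rot: [[0.05, 0.999, 0.0], [0.999, -0.05, -0.0], [-0.0, 0.0, -1.0]]
force: [0.4, -0.6, -0.2]
opening: 0.138
```

```bash
python3 - <<'E'
from fit import *
s=bot.read_state();R=s["tcp_rot"];print(s["time_s"],s["position"],np.degrees(np.arctan2(R[1,1],R[0,1])),s["force"],s["opening"])
d=imaging.capture("scene")
z0=s["position"][2]-.0391
# visible edges of held spacer (far face +x): bottom edge, side edges partly
SE=[((.006,-.022,z0),(.006,.022,z0)),((.006,-.022,z0),(.006,-.022,z0+.035)),((.006,.022,z0),(.006,.022,z0+.035))]
p0=(s["position"][0],s["position"][1],-.049)
p,v=fit([d],SE,p0);print("spacer",(p[:2]*1e3).round(1),np.degrees(p[2]),v, "z0",z0)
x0,y0=115,140
im=cv2.resize(d["img"][y0:240,x0:245],None,fx=6,fy=6,interpolation=cv2.INTER_CUBIC)
def dr(E,p,col):
    for a,b in E:
        uv=((proj(d,rt(p,[a,b]))-[x0,y0]+.5)*6).astype(int);cv2.line(im,tuple(map(int,uv[0])),tuple(map(int,uv[1])),col,1)
dr(SE,p0,(0,0,255)); dr(FR,(.5708,-.1227,-.048),(255,255,0)); dr(plate(.07),(.616,-.0545,-.05),(0,255,0))
cv2.imwrite("pics/s4.png",im)
E
```

```text
11.15 [ 0.5378856  -0.05090825  0.06718902] -2.8575417653581208 [ 0.43925381 -0.6026052  -0.22856305] 0.13759987731903983
spacer [538.1 -40.6] -6.97123965329027 275.38720703125 z0 0.028089016425875503
```

View pics/s4.png

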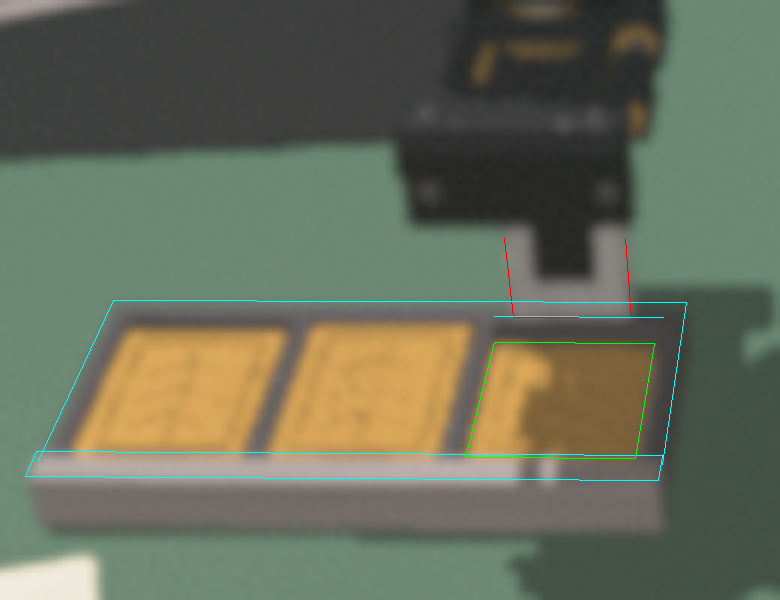

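```bash
python3 - <<'E'
from fit import *
import pickle; D=pickle.load(open("D.pkl","rb"))
D["top"]["img"]=cv2.imread("pics/top1.png")
p=(.5708,-.1227,-.048)
xs=np.arange(-64,70,1.0)
for c in D:
    g=D[c]["img"].astype(np.float32)
    ys=np.arange(45,95,1.) if c=="top" else np.arange(80,98,1.) 
    for nm,yy in (("bay",ys),("div35",np.arange(34,36.1,.5)),("med",np.arange(-95,-45,1.))):
        out=[]
        for x in xs:
            uv=proj(D[c],rt(p,np.c_[np.full(len(yy),x),yy,np.full(len(yy),18)]*1e-3)).astype(np.float32)
            out.append(cv2.remap(g,uv[None,:,0],uv[None,:,1],cv2.INTER_LINEAR)[0].mean(0))
        o=np.array(out)
        print(c,nm); print(' '.join(f"{int(x)}:{int(a[0])}/{int(a[2])}" for x,a in zip(xs,o) if x<-20 or x>35))
E
```

```text
top bay
-64:113/101 -63:113/101 -62:113/101 -61:113/101 -60:114/104 -59:116/107 -58:119/112 -57:119/114 -56:111/108 -55:103/103 -54:104/107 -53:116/118 -52:123/125 -51:121/122 -50:119/121 -49:119/121 -48:118/120 -47:116/118 -46:109/111 -45:91/95 -44:72/78 -43:75/81 -42:97/102 -41:114/117 -40:115/118 -39:114/116 -38:113/116 -37:113/116 -36:113/116 -35:113/115 -34:114/115 -33:115/115 -32:116/113 -31:116/111 -30:114/120 -29:106/143 -28:91/181 -27:75/225 -26:68/248 -25:66/250 -24:65/245 -23:62/230 -22:59/215 -21:61/222 36:62/224 37:64/236 38:64/238 39:63/238 40:64/237 41:67/222 42:70/166 43:77/101 44:91/86 45:107/106 46:130/136 47:168/179 48:195/208 49:196/209 50:191/204 51:189/202 52:189/202 53:188/201 54:187/200 55:186/200 56:187/201 57:186/200 58:184/197 59:167/178 60:126/131 61:94/91 62:98/88 63:111/98 64:113/101 65:113/101 66:113/102 67:113/102 68:113/102 69:113/102
top div35
-64:113/102 -63:113/103 -62:113/103 -61:112/102 -60:113/102 -59:114/103 -58:112/101 -57:108/99 -56:98/94 -55:83/87 -54:88/94 -53:112/116 -52:124/128 -51:122/125 -50:120/123 -49:119/122 -48:118/121 -47:117/120 -
[... 3363 characters left out ...]
/101 -51:100/100 -50:99/100 -49:97/99 -48:95/97 -47:94/96 -46:92/94 -45:89/93 -44:86/91 -43:83/89 -42:80/87 -41:78/87 -40:75/94 -39:73/100 -38:71/106 -37:70/115 -36:70/126 -35:71/138 -34:72/149 -33:72/158 -32:73/165 -31:74/171 -30:75/177 -29:76/182 -28:77/185 -27:78/187 -26:78/190 -25:79/193 -24:80/195 -23:81/197 -22:81/200 -21:82/201 36:83/184 37:85/180 38:91/177 39:98/174 40:104/172 41:112/172 42:121/173 43:130/174 44:137/174 45:142/174 46:148/174 47:153/174 48:154/173 49:155/172 50:155/171 51:154/169 52:151/165 53:148/162 54:144/158 55:138/151 56:131/144 57:125/137 58:119/131 59:113/124 60:108/118 61:104/114 62:102/112 63:100/110 64:98/108 65:98/108 66:98/108 67:98/108 68:98/108 69:99/108
```

By the top profile, the gap runs from frame x −45.2 to −28.2, so its centre is −36.7. Comparing vision with the grasp corrects this by about +0.5 mm, which gives a TCP x target of about 538.1. It's at 537.9 now, which is well inside the ±2.4 mm clearance. I'll descend gently and watch the force.

>>> send_rows([
  [[0.01,0,-0.12,0,1],[0,0,-0.12,0,1],[0,0,-0.05,0,1],[0,0,-0.05,0,1],[0,0,-0.05,0,1],[0,0,-0.05,0,1]],
])

```text
time_s: 11.8
position: [0.5379, -0.0509, 0.0537]
tcp_rot: [[0.05, 0.999, 0.0], [0.999, -0.05, 0.0], [0.0, 0.0, -1.0]]
force: [-1.2, 0.4, -0.8]
opening: 0.14
```

The underside is at about z 14.6 mm, below the wall tops, with no contact force, so the spacer is in the gap. Continuing to the floor.

>>> send_rows([
  [[0,0,-0.07,0,1],[0,0,-0.07,0,1],[0,0,-0.06,0,1],[0,0,-0.04,0,1],[0,0,-0.02,0,1],[0,0,0,0,1]],
])

```text
time_s: 12.4
position: [0.5379, -0.0509, 0.046]
tcp_rot: [[0.05, 0.999, -0.0], [0.999, -0.05, 0.0], [0.0, -0.0, -1.0]]
force: [0.2, -0.4, -0.6]
opening: 0.136
```

```bash
python3 - <<'E'
from fit import *
s=bot.read_state();print(s["time_s"],s["position"],s["force"],s["opening"])
d=imaging.capture("scene");cv2.imwrite("pics/s5.png",cv2.resize(d["img"][130:240,115:245],None,fx=6,fy=5.4,interpolation=cv2.INTER_CUBIC))
E
```

```text
12.4 [ 0.53788699 -0.05088359  0.04595216] [ 0.24594786 -0.43219023 -0.57012692] 0.1362986357382013
```

View pics/s5.png

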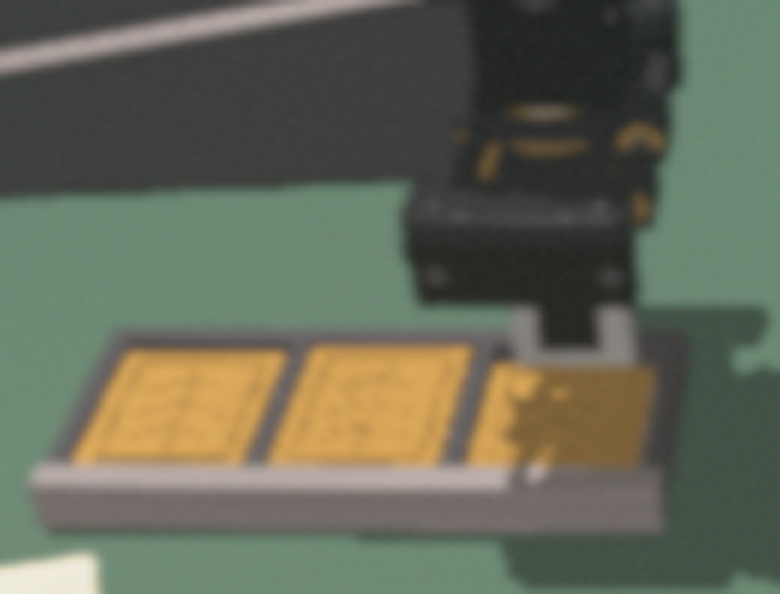

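The crop shows the spacer down in the gap in front of the short plate (575,350 in the crop), with no contact force so far. It should touch the floor at TCP z of about 45 mm.

>>> send_rows([
  [[0,0,-0.015,0,1],[0,0,-0.015,0,1],[0,0,0,0,1]],
])

```text
time_s: 12.75
position: [0.538, -0.0509, 0.0452]
tcp_rot: [[0.05, 0.999, 0.0], [0.999, -0.05, -0.0], [-0.0, 0.0, -1.0]]
force: [-0.5, 0.2, -0.0]
opening: 0.136
```

>>> send_rows([
  [[0,0,-0.015,0,1],[0,0,-0.015,0,1],[0,0,0,0,1],[0,0,0,0,1]],
])

```text
time_s: 13.15
position: [0.538, -0.0509, 0.0451]
tcp_rot: [[0.05, 0.999, 0.0], [0.999, -0.05, -0.0], [-0.0, 0.0, -1.0]]
force: [-1.4, 0.4, 6.5]
opening: 0.131
```

Floor contact at z 45.1 mm, as predicted, with 6.5 N upward. I'll ease off slightly, then push along frame +x.

>>> send_rows([
  [[0,0,0.006,0,1],[0.017,-0.001,0,0,1],[0.017,-0.001,0,0,1],[0.017,-0.001,0,0,1],[0.017,-0.001,0,0,1],[0.017,-0.001,0,0,1],[0.017,-0.001,0,0,1],[0,0,0,0,1]],
])

```text
time_s: 13.95
position: [0.5383, -0.0509, 0.0451]
tcp_rot: [[0.049, 0.999, -0.006], [0.999, -0.049, 0.001], [0.0, -0.006, -1.0]]
force: [-6.3, -1.1, 11.4]
opening: 0.137
```

It moved only 0.3 mm of the 3 mm commanded, and the vertical load rose to 11 N, so floor friction is holding the spacer. Unloading vertically.

>>> send_rows([
  [[0,0,0.01,0,1],[0,0,0.005,0,1],[0,0,0,0,1]],
])

```text
time_s: 14.25
position: [0.5389, -0.0508, 0.0451]
tcp_rot: [[0.049, 0.999, -0.004], [0.999, -0.049, 0.001], [0.0, -0.004, -1.0]]
force: [-4.4, -0.2, 5.3]
opening: 0.135
```

>>> send_rows([
  [[0,0,0.006,0,1],[0,0,0.004,0,1],[0,0,0,0,1],[0,0,0,0,1]],
])

```text
time_s: 14.65
position: [0.541, -0.0511, 0.0451]
tcp_rot: [[0.05, 0.999, -0.0], [0.999, -0.05, 0.0], [0.0, -0.0, -1.0]]
force: [-1.6, 0.6, 3.0]
opening: 0.136
```

It freed itself: tilt is back to zero with light floor contact. Continuing the push.

>>> send_rows([
  [[0,0,0.003,0,1],[0.017,-0.001,0,0,1],[0.017,-0.001,0,0,1],[0.017,-0.001,0,0,1],[0.017,-0.001,0,0,1],[0,0,0,0,1]],
])

```text
time_s: 15.25
position: [0.5435, -0.0512, 0.0451]
tcp_rot: [[0.05, 0.999, 0.001], [0.999, -0.05, -0.0], [-0.0, 0.001, -1.0]]
force: [-1.1, -0.0, -0.1]
opening: 0.137
```

>>> send_rows([
  [[0.017,-0.001,0,0,1],[0.017,-0.001,0,0,1],[0.017,-0.001,0,0,1],[0,0,0,0,1]],
])

```text
time_s: 15.65
position: [0.5442, -0.0513, 0.0451]
tcp_rot: [[0.05, 0.999, -0.001], [0.999, -0.05, 0.0], [0.0, -0.001, -1.0]]
force: [-1.9, -0.3, -0.5]
opening: 0.135
```

>>> send_rows([
  [[0.017,-0.001,0,0,1],[0.017,-0.001,0,0,1],[0,0,0,0,1]],
])

```text
time_s: 15.95
position: [0.5444, -0.0512, 0.0452]
tcp_rot: [[0.05, 0.999, -0.003], [0.999, -0.05, 0.0], [0.0, -0.003, -1.0]]
force: [-4.5, -0.0, 2.1]
opening: 0.136
```

Motion has stopped at x = 544.4 mm (the bar was predicted at about 544) and force is building. Pressing on.

>>> send_rows([
  [[0.017,-0.001,0,0,1],[0.017,-0.001,0,0,1],[0.017,-0.001,0,0,1],[0,0,0,0,1]],
])

```text
time_s: 16.35
position: [0.5445, -0.0511, 0.0452]
tcp_rot: [[0.049, 0.999, -0.006], [0.999, -0.049, 0.001], [0.001, -0.006, -1.0]]
force: [-7.2, -0.6, 3.9]
opening: 0.138
```

>>> send_rows([
  [[0.017,-0.001,0,0,1],[0.017,-0.001,0,0,1],[0.017,-0.001,0,0,1],[0,0,0,0,1],[0,0,0,0,1]],
])

```text
time_s: 16.85
position: [0.5446, -0.0511, 0.0451]
tcp_rot: [[0.049, 0.999, -0.009], [0.999, -0.049, 0.001], [0.001, -0.009, -1.0]]
force: [-10.0, -2.7, 4.8]
opening: 0.133
```

```bash
python3 - <<'E'
from fit import *
F=[]
for c in ("scene","scene","top"):
    d=imaging.capture(c);s=bot.read_state();F.append(s["force"].round(1).tolist())
    if c=="scene": D=d
s=bot.read_state();print(s["time_s"],s["position"],F,s["opening"],s["tcp_rot"][:,2])
for L,n,p0 in ((.07,"short",(.6165,-.0545,-.05)),(.079,"med",(.61,-.195,-.05)),(.084,"long",(.613,-.124,-.05))):
    p,v=fit([D],plate(L),p0);print(n,(p[:2]*1e3).round(1),np.degrees(p[2]).round(1),round(v))
cv2.imwrite("pics/s6.png",cv2.resize(D["img"][130:240,115:245],None,fx=6,fy=5.4,interpolation=cv2.INTER_CUBIC))
cv2.imwrite("pics/t6.png",cv2.resize(d["img"][130:250,270:420],None,fx=5,fy=5,interpolation=cv2.INTER_CUBIC))
E
```

```text
17.0 [ 0.54461832 -0.05111597  0.04517348] [[-9.4, -2.0, 7.6], [-10.2, -1.8, 6.6], [-8.8, -3.1, 5.8]] 0.13592951344497586 [-0.0086854   0.00128927 -0.99996145]
short [613.6 -54.2] -3.1 307
med [ 611.  -193.7] -2.4 381
long [ 613.7 -124. ] -2.2 369
```

View pics/s6.png

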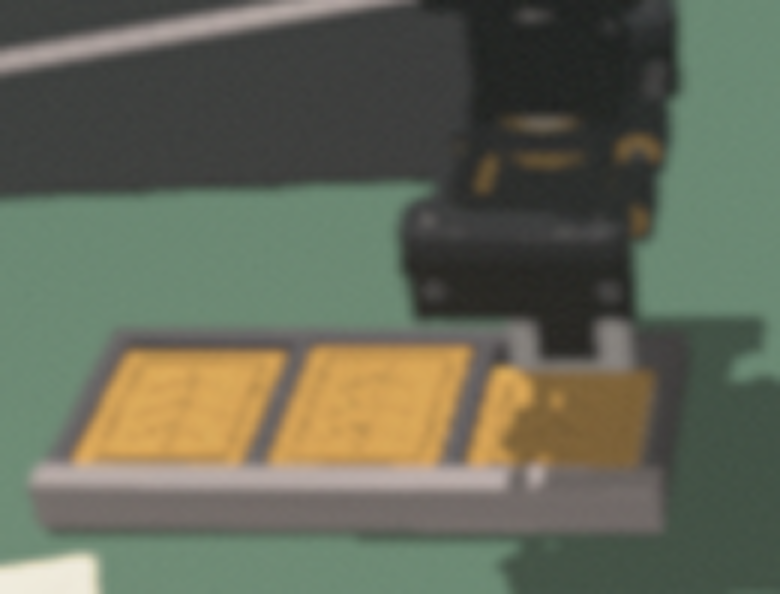

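View pics/t6.png

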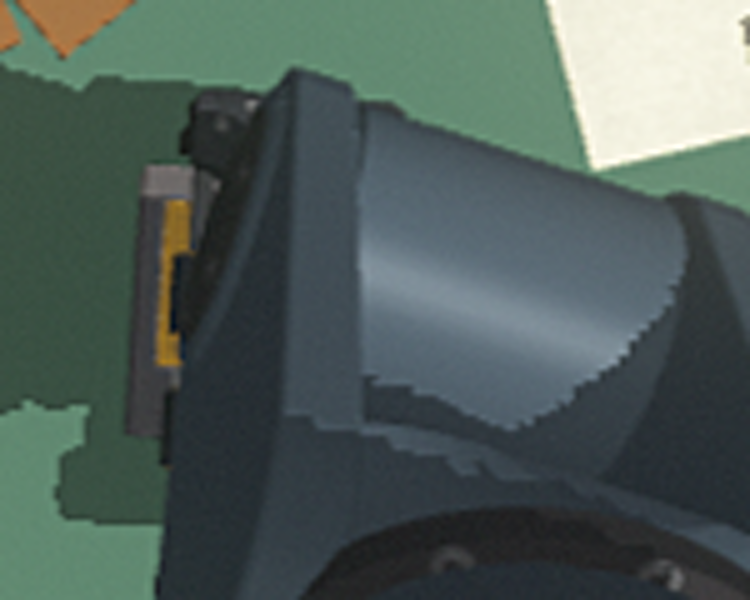

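>>> send_rows([
  [[0,0,0.006,0,1],[0.017,-0.001,0.003,0,1],[0.017,-0.001,0,0,1],[0,0,0,0,1],[0,0,0,0,1]],
])

```text
time_s: 17.5
position: [0.5447, -0.0511, 0.0452]
tcp_rot: [[0.049, 0.999, -0.011], [0.999, -0.049, 0.002], [0.001, -0.011, -1.0]]
force: [-10.8, -2.5, 5.3]
opening: 0.135
```

```bash
python3 - <<'E'
from fit import *
import pickle
F=[]
D={}
for c in ("scene","top"):
    D[c]=imaging.capture(c);s=bot.read_state();F.append(s["force"].round(1).tolist())
print(s["time_s"],s["position"],F,s["opening"],s["tcp_rot"][:,2])
D0=pickle.load(open("D.pkl","rb")); D0["top"]["img"]=cv2.imread("pics/top1.png")
p=(.5708,-.1227,-.048); xs=np.arange(-40,56,1.)
for c,yy in (("top",np.arange(93,97.1,.5)),("scene",np.arange(43,48,.5)),("scene",np.arange(92,97,.5))):
    for nm,DD in (("before",D0),("now",D)):
        g=DD[c]["img"].astype(np.float32); o=[]
        for x in xs:
            uv=proj(DD[c],rt(p,np.c_[np.full(len(yy),x),yy,np.full(len(yy),18)]*1e-3)).astype(np.float32)
            o.append(cv2.remap(g,uv[None,:,0],uv[None,:,1],cv2.INTER_LINEAR)[0].mean(0))
        o=np.array(o); r=o[:,2]/(o[:,0]+1)
        print(c,yy[0],nm,' '.join(f"{int(x)}:{a:.2f}" for x,a in zip(xs,r) if x<-17 or x>34))
E
```

```text
17.6 [ 0.54468662 -0.05107342  0.0451654 ] [[-11.0, -2.9, 5.9], [-9.7, -3.1, 6.3]] 0.13373813851415894 [-0.01081587  0.00163077 -0.99994018]
top 93.0 before -40:1.00 -39:1.00 -38:1.00 -37:1.00 -36:1.01 -35:1.01 -34:1.00 -33:0.98 -32:0.96 -31:0.97 -30:1.01 -29:1.29 -28:2.05 -27:2.97 -26:3.47 -25:3.84 -24:3.74 -23:3.65 -22:3.64 -21:3.62 -20:3.61 -19:3.62 -18:3.62 35:3.57 36:3.53 37:3.55 38:3.61 39:3.72 40:3.87 41:3.39 42:2.17 43:1.22 44:1.07 45:1.00 46:1.04 47:1.06 48:1.06 49:1.05 50:1.06 51:1.06 52:1.06 53:1.07 54:1.06 55:1.06
top 93.0 now -40:0.84 -39:0.84 -38:0.84 -37:0.86 -36:0.87 -35:0.90 -34:0.93 -33:0.95 -32:0.96 -31:0.95 -30:0.95 -29:0.93 -28:0.91 -27:0.96 -26:1.11 -25:1.40 -24:2.43 -23:4.05 -22:3.84 -21:3.66 -20:3.52 -19:3.37 -18:3.18 35:3.41 36:3.30 37:3.27 38:3.26 39:3.31 40:3.41 41:3.50 42:3.56 43:3.40 44:2.89 45:2.29 46:1.39 47:0.93 48:0.96 49:1.00 50:1.02 51:1.03 52:1.04 53:1.04 54:1.04 55:1.05
scene 43.0 before -40:1.05 -39:1.05 -38:1.05 -37:1.06 -36:1.08 -35:1.09 -34:1.13 -33:1.22 -32:1.31 -31:1.41 -30:1.52 -29:1.65 -28:1.77 -27:1.89 -26:1.99 -25:2.07 -24:2.15 -23:2.24 
[... 685 characters left out ...]
33:1.16 -32:1.22 -31:1.28 -30:1.41 -29:1.55 -28:1.68 -27:1.82 -26:1.92 -25:2.02 -24:2.12 -23:2.21 -22:2.25 -21:2.30 -20:2.34 -19:2.38 -18:2.38 35:2.39 36:2.29 37:2.19 38:2.10 39:1.97 40:1.81 41:1.68 42:1.56 43:1.45 44:1.36 45:1.28 46:1.22 47:1.18 48:1.14 49:1.11 50:1.11 51:1.10 52:1.09 53:1.09 54:1.09 55:1.09
scene 92.0 now -40:1.04 -39:1.04 -38:1.04 -37:1.03 -36:1.03 -35:1.03 -34:1.03 -33:1.03 -32:1.04 -31:1.05 -30:1.07 -29:1.09 -28:1.12 -27:1.14 -26:1.21 -25:1.27 -24:1.35 -23:1.43 -22:1.52 -21:1.62 -20:1.73 -19:1.84 -18:1.90 35:2.12 36:2.07 37:2.01 38:1.96 39:1.87 40:1.74 41:1.63 42:1.52 43:1.42 44:1.33 45:1.24 46:1.19 47:1.15 48:1.12 49:1.09 50:1.08 51:1.08 52:1.07 53:1.07 54:1.07 55:1.08
```

The top profile shows the plate moved 3.5 mm, with its far edge now at frame x ≈ 45, so it's flush. The scene view shows both sides moved, and the other plates are unchanged. I'll add a little more push and relieve the floor load.

>>> send_rows([
  [[0.01,0,0.008,0,1],[0.017,-0.001,0.004,0,1],[0.017,-0.001,0,0,1],[0.01,0,0,0,1],[0,0,0,0,1],[0,0,0,0,1]],
])

```text
time_s: 18.2
position: [0.5448, -0.051, 0.0452]
tcp_rot: [[0.049, 0.999, -0.014], [0.999, -0.049, 0.002], [0.001, -0.014, -1.0]]
force: [-11.5, -3.5, 5.5]
opening: 0.136
```

>>> send_rows([
  [[0,0,0,0,1],[0,0,0,0,1],[0,0,0,0,1],[0,0,0,0,1],[0,0,0,0,1]],
])

```text
time_s: 18.7
position: [0.5449, -0.051, 0.0452]
tcp_rot: [[0.049, 0.999, -0.014], [0.999, -0.049, 0.002], [0.001, -0.014, -1.0]]
force: [-12.9, -3.2, 4.7]
opening: 0.135
```

Stable at about 12 N push, upright within 0.8°, still gripped and on the floor. Handing in.

```bash
python3 - <<'E'
from rig import bot
print(bot.hand_in()); s=bot.read_state(); print(s["time_s"],s["position"],s["force"],s["opening"])
E
```

```text
the job is handed in; nothing more can be done
None
the job is handed in; nothing more can be done
```

The spacer is in the short plate's bay, still gripped and upright, and it is pressing that plate flush against the back bar. I handed the job in at about 18.7 s.

I gripped the aluminium spacer across its 12 mm thickness, lifted it from the stand and lowered it to the bay floor. I then pushed the plate along the frame's +x direction until it stopped at the bar.

**Last checks:**
- **Plate:** the top view shows its far edge moved from about 42 mm to about 45 mm in frame x, where the bar's face is. The push stalled at TCP x = 544.4 mm, against a prediction of about 544 mm.
- **Push:** about 12 N, holding steady for the last half second.
- **Spacer:** grip opening 0.135 (about 12 mm), tilt about 0.8°, underside on the floor with about 5 N of floor load.
- **Other two plates:** their positions in the scene view had not changed when last fitted, during the press.

**What disagreed or went wrong:**
- **Early push:** floor friction held the spacer at first, with about 11 N downward. I eased the vertical load and it moved freely.
- **Camera readings:** the two cameras disagreed on the frame's x by about 3 mm, and a scene-only fit of the short plate failed because the gripper blocked it. I relied on the top view, the contact force and the stall position instead.

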